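Charge the tumbler pot with polishing stones

TASK

One of the two black tumbler pots has a bangle waiting in it: take the scoop and scoop at least five of the six polishing stones out of the tray into that pot, leaving the other in the tray if it stays behind. Spill none, put none in the pot with the cake of compound, keep your fingers off the stones, and leave the jar and the hammer where they are. Then lay the scoop back down flat on the bench, right way up.

Things in the scene. Friction and masses are not known exactly. Their poses are not given: they have to be found in the camera images.
- scoop: sheet-steel hand scoop, 205 mm long, flat on the bench, 160 g. Origin: under the pan; x points out of its open front, z up. Pan x = -45 to +65 mm, 90 mm wide, 3 mm sheet; side walls 34 mm high to x = +29, then 20 mm to x = +50; back wall 42 mm high. Straight wooden handle, 22 mm wide and 22 mm high, runs back from x = -54 to -140 mm, its middle 58 mm above the underside
- scoop_grip (a point): point in the middle of the scoop's handle, 85 mm behind and 58 mm above the scoop's origin; the handle there is 22 mm wide (along scoop y) and 22 mm high
- scoop_lip (a point): middle of the scoop's front edge, on its underside
- tray: wooden tray, fixed, 214 mm long (x), 116 mm wide (y), 6 mm walls and floor. Origin: centre of underside. Low front wall (-x) 16 mm high; side walls 42 mm (70 mm beyond x = +55), back wall 80 mm. Inside 104 mm wide; the flat floor runs from x = -101 to +63 mm, then a 40 degree ramp rises 32 mm to the back wall at x = +101. Stones start between x = -30 and +65 mm
- stone_1: one of six identical white ceramic polishing stones: a chunky barrel with bevelled ends, 26 mm diameter, 22 mm high, 28 g, starting on an end on the tray floor. Origin: centre of its lower end at the start, z along its axis
- stone_2: one of six identical white ceramic polishing stones: a chunky barrel with bevelled ends, 26 mm diameter, 22 mm high, 28 g, starting on an end on the tray floor. Origin: centre of its lower end at the start, z along its axis
- stone_3: one of six identical white ceramic polishing stones: a chunky barrel with bevelled ends, 26 mm diameter, 22 mm high, 28 g, starting on an end on the tray floor. Origin: centre of its lower end at the start, z along its axis
- stone_4: one of six identical white ceramic polishing stones: a chunky barrel with bevelled ends, 26 mm diameter, 22 mm high, 28 g, starting on an end on the tray floor. Origin: centre of its lower end at the start, z along its axis
- stone_5: one of six identical white ceramic polishing stones: a chunky barrel with bevelled ends, 26 mm diameter, 22 mm high, 28 g, starting on an end on the tray floor. Origin: centre of its lower end at the start, z along its axis
- stone_6: one of six identical white ceramic polishing stones: a chunky barrel with bevelled ends, 26 mm diameter, 22 mm high, 28 g, starting on an end on the tray floor. Origin: centre of its lower end at the start, z along its axis
- pot_1: one of two identical heavy open black rubber tumbler pots, fixed to the bench: 140 mm across and 60 mm high, 5 mm walls, inside radius 65 mm at the mouth and 57 mm at the floor, which is 6 mm above the bench. At the start one pot holds the bangle, the other the cake; which is which varies. Origin: centre of its underside
- pot_2: one of two identical heavy open black rubber tumbler pots, fixed to the bench: 140 mm across and 60 mm high, 5 mm walls, inside radius 65 mm at the mouth and 57 mm at the floor, which is 6 mm above the bench. At the start one pot holds the bangle, the other the cake; which is which varies. Origin: centre of its underside
- bangle: plain round steel bangle, a ring of 68 mm outer and 58 mm inner diameter, 10 mm high, lying flat in one of the pots. Origin: centre of its underside
- cake: solid round brown cake of polishing compound, 58 mm diameter, 18 mm high, lying in the other pot. Origin: centre of its underside
- brush_jar: bystander: glass jar of 72 mm diameter, 85 mm high, with brush handles standing out to 150 mm. Origin: centre of its underside
- mallet: bystander: hammer 220 mm long lying on the bench beyond the pots. Origin: underside, handle to -x
- turntable: bystander: round wooden soldering stand fixed to the bench, 180 mm across, 57 mm high with its block. Origin: centre of its underside

How it is judged:
On the way:
1. the scoop is lifted with at least one stone in its pan, the stone more than 70 mm above the bench ((((distance between stone_1 and scoop below 0.065 m and z of stone_1 in the frame of scoop above 0 m) and height (world z) of stone_1 above 0.07 m) or ((distance between stone_2 and scoop below 0.065 m and z of stone_2 in the frame of scoop above 0 m) and height (world z) of stone_2 above 0.07 m) or ((distance between stone_3 and scoop below 0.065 m and z of stone_3 in the frame of scoop above 0 m) and height (world z) of stone_3 above 0.07 m) or ((distance between stone_4 and scoop below 0.065 m and z of stone_4 in the frame of scoop above 0 m) and height (world z) of stone_4 above 0.07 m) or ((distance between stone_5 and scoop below 0.065 m and z of stone_5 in the frame of scoop above 0 m) and height (world z) of stone_5 above 0.07 m) or ((distance between stone_6 and scoop below 0.065 m and z of stone_6 in the frame of scoop above 0 m) and height (world z) of stone_6 above 0.07 m))), for 0.2 s.
At the end, for the whole second after the job is handed in: Five or six stones lie in the bangle's pot (within 64 mm of its axis, below 60 mm), the sixth there or in the tray; bangle and cake are still in separate pots; the scoop lies still, level (0.1 rad) and right way up on the bench itself (underside under 4 mm up) ((((horizontal distance between bangle and pot_1 below 0.064 m and height (world z) of bangle below 0.06 m) and (horizontal distance between cake and pot_2 below 0.064 m and height (world z) of cake below 0.06 m) and (horizontal distance between each of stone_1, stone_2, stone_3, stone_4, stone_5 and pot_1 below 0.064 m or horizontal distance between each of stone_1, stone_2, stone_3, stone_4, stone_6 and pot_1 below 0.064 m or horizontal distance between each of stone_1, stone_2, stone_3, stone_5, stone_6 and pot_1 below 0.064 m or horizontal distance between each of stone_1, stone_2, stone_4, stone_5, stone_6 and pot_1 below 0.064 m or horizontal distance between each of stone_1, stone_3, stone_4, stone_5, stone_6 and pot_1 below 0.064 m or horizontal distance between each of stone_2, stone_3, stone_4, stone_5, stone_6 and pot_1 below 0.064 m) and ((horizontal distance between stone_1 and pot_1 below 0.064 m and height (world z) of stone_1 below 0.06 m) or (x of stone_1 in the frame of tray between -0.104 and 0.104 m and y of stone_1 in the frame of tray between -0.056 and 0.056 m and height (world z) of stone_1 below 0.06 m)) and ((horizontal distance between stone_2 and pot_1 below 0.064 m and height (world z) of stone_2 below 0.06 m) or (x of stone_2 in the frame of tray between -0.104 and 0.104 m and y of stone_2 in the frame of tray between -0.056 and 0.056 m and height (world z) of stone_2 below 0.06 m)) and ((horizontal distance between stone_3 and pot_1 below 0.064 m and height (world z) of stone_3 below 0.06 m) or (x of stone_3 in the frame of tray between -0.104 and 0.104 m and y of stone_3 in the frame of tray between -0.056 and 0.056 m and height (world z) of stone_3 below 0.06 m)) and ((horizontal distance between stone_4 and pot_1 below 0.064 m and height (world z) of stone_4 below 0.06 m) or (x of stone_4 in the frame of tray between -0.104 and 0.104 m and y of stone_4 in the frame of tray between -0.056 and 0.056 m and height (world z) of stone_4 below 0.06 m)) and ((horizontal distance between stone_5 and pot_1 below 0.064 m and height (world z) of stone_5 below 0.06 m) or (x of stone_5 in the frame of tray between -0.104 and 0.104 m and y of stone_5 in the frame of tray between -0.056 and 0.056 m and height (world z) of stone_5 below 0.06 m)) and ((horizontal distance between stone_6 and pot_1 below 0.064 m and height (world z) of stone_6 below 0.06 m) or (x of stone_6 in the frame of tray between -0.104 and 0.104 m and y of stone_6 in the frame of tray between -0.056 and 0.056 m and height (world z) of stone_6 below 0.06 m)) and height (world z) of scoop below 0.004 m and angle between scoop's own z axis and vertical below 0.1 rad and linear speed of scoop below 0.03 m/s) or ((horizontal distance between bangle and pot_2 below 0.064 m and height (world z) of bangle below 0.06 m) and (horizontal distance between cake and pot_1 below 0.064 m and height (world z) of cake below 0.06 m) and (horizontal distance between each of stone_1, stone_2, stone_3, stone_4, stone_5 and pot_2 below 0.064 m or horizontal distance between each of stone_1, stone_2, stone_3, stone_4, stone_6 and pot_2 below 0.064 m or horizontal distance between each of stone_1, stone_2, stone_3, stone_5, stone_6 and pot_2 below 0.064 m or horizontal distance between each of stone_1, stone_2, stone_4, stone_5, stone_6 and pot_2 below 0.064 m or horizontal distance between each of stone_1, stone_3, stone_4, stone_5, stone_6 and pot_2 below 0.064 m or horizontal distance between each of stone_2, stone_3, stone_4, stone_5, stone_6 and pot_2 below 0.064 m) and ((horizontal distance between stone_1 and pot_2 below 0.064 m and height (world z) of stone_1 below 0.06 m) or (x of stone_1 in the frame of tray between -0.104 and 0.104 m and y of stone_1 in the frame of tray between -0.056 and 0.056 m and height (world z) of stone_1 below 0.06 m)) and ((horizontal distance between stone_2 and pot_2 below 0.064 m and height (world z) of stone_2 below 0.06 m) or (x of stone_2 in the frame of tray between -0.104 and 0.104 m and y of stone_2 in the frame of tray between -0.056 and 0.056 m and height (world z) of stone_2 below 0.06 m)) and ((horizontal distance between stone_3 and pot_2 below 0.064 m and height (world z) of stone_3 below 0.06 m) or (x of stone_3 in the frame of tray between -0.104 and 0.104 m and y of stone_3 in the frame of tray between -0.056 and 0.056 m and height (world z) of stone_3 below 0.06 m)) and ((horizontal distance between stone_4 and pot_2 below 0.064 m and height (world z) of stone_4 below 0.06 m) or (x of stone_4 in the frame of tray between -0.104 and 0.104 m and y of stone_4 in the frame of tray between -0.056 and 0.056 m and height (world z) of stone_4 below 0.06 m)) and ((horizontal distance between stone_5 and pot_2 below 0.064 m and height (world z) of stone_5 below 0.06 m) or (x of stone_5 in the frame of tray between -0.104 and 0.104 m and y of stone_5 in the frame of tray between -0.056 and 0.056 m and height (world z) of stone_5 below 0.06 m)) and ((horizontal distance between stone_6 and pot_2 below 0.064 m and height (world z) of stone_6 below 0.06 m) or (x of stone_6 in the frame of tray between -0.104 and 0.104 m and y of stone_6 in the frame of tray between -0.056 and 0.056 m and height (world z) of stone_6 below 0.06 m)) and height (world z) of scoop below 0.004 m and angle between scoop's own z axis and vertical below 0.1 rad and linear speed of scoop below 0.03 m/s))); the robot touches nothing.
It fails at once if the fingers touch a stone (contact force between the fingers and stone_1 above 0.5 N or contact force between the fingers and stone_2 above 0.5 N or contact force between the fingers and stone_3 above 0.5 N or contact force between the fingers and stone_4 above 0.5 N or contact force between the fingers and stone_5 above 0.5 N or contact force between the fingers and stone_6 above 0.5 N).
It fails at once if the jar or the hammer is pushed more than 20 mm (distance of any of brush_jar, mallet from where it was at the start of the episode above 0.02 m).
It also fails if it takes over 61 s, if anything falls off the work surface, if the arm or the gripper's body presses on something with over 40 N, if the wrist force passes 120 N, or if a joint passes its speed limit or range.

ROBOT

A 7-joint arm with a two-finger parallel gripper is mounted at the origin on the work surface. World frame = base frame: x ahead of the robot, y to its left, z up, the work surface at z = 0. Lengths are in m, angles in rad, forces in N, time in s.
With the tool pointing down it reaches from about 0.4 to 0.85 m from the base axis. Payload 4.5 kg.
Tool frame: the origin (TCP) lies midway between the tips of the shut fingers; the grasp point (between the pads) lies 19 mm behind it; z points along the fingers, y is the line along which they close (so a half turn about z gives the same grasp; the last joint's range is limited). The gripper opens to 88 mm and grips with 3 to 60 N. Pads are 18 mm wide; open, the fingers measure 123 mm over their backs; the gripper's body (75 mm by 187 mm) begins 45 mm behind the grasp point.
Start: joints at [1.332, 0.689, -0.195, 1.565, 0.157, 0.902, -0.215], TCP at [0.168, -0.602, 0.201] pointing down, gripper open.
Joint ranges: [-3.01, 3.01], [-0.46, 2.08], [-1.47, 1.51], [0.13, 2.56], [-1, 4.14], [0.04, 2.09], [-2.66, 2.66]. Speed limits (rad/s): [2.57, 2.57, 3.14, 3.14, 3.14, 3.14, 3.14].

INTERFACE

Orientations are given as a unit quaternion [x, y, z, w].
In Python, from plant import r gives the robot as it stands.
- The arm moves only by the tool move_arm, never from a script. Its argument "targets" is a list that holds one entry, the list of rows, each a list of 7 numbers: the opening, from 0 (shut) to 1 (fully open), then the shift along the tool's x, y, z in mm, then the turn, a rotation vector about the tool's x, y, z in degrees. In form: [[[claw, dx, dy, dz, ax, ay, az], ...]]. A call has 1 to 10 rows; each row is the pose to reach, as a shift and turn from the pose commanded when the call began, along the tool's axes at that moment; what a row does not reach only later rows make up. A row lasts 1/8 s, in which the tool goes at most 62.5 mm and 10.7 degrees, less where a joint would pass 70% of its speed; a pose out of reach is approached as far as the arm can. A call with a gripper value outside its range is refused whole. The fingers move at their own pace and stop on an object; "newtons" is the grip in N (left out, the last holds). Time passes only in rows, so rows that repeat a pose let the fingers close. It gives the time, the measured TCP pose, the force, the opening and the grip force at its end, in the units of the state.
- r.get_state(): the state, without advancing time (a new reading comes with each control period).
- r.snapshot(name): name is "side" or "top" or "wrist"; returns the picture (400x640x3 uint8, red, green, blue); there is no depth.
- r.camera_info(name): a dict with "fx", "fy", "cx", "cy" (pixels), "k1" (the pictures are not rectified: a ray, as slopes to the right and down, at radius r is drawn at 1 + k1 r^2 times it, then the intrinsics apply), "R" (3x3) and "t" (3): a world point X has camera coordinates R X + t. Camera axes: x right, y down, z forward; pixel columns grow to the right and rows downward; lengths in m; the calibration is good to about 2 mm. A picture is of the moment at which its call begins: read the wrist's pose just before it. camera_info takes no time and is no camera call; for the wrist camera it gives the pose at the moment of the call.
- r.finish_job(): hands the job in; it is judged then, once.
The state is a dict: "clock": time; "q": joint angles; "qd": joint speeds; "joint_torque": joint torques, N m; "tool_pos": TCP position; "eef_rot": TCP orientation; "contact_force": force on the tool from outside, world axes, zero at the start; "moment": the same for the moment, N m; "opening": opening from 0.0 (shut) to 1.0 (fully open); "finger_force": force on a finger pad.
Only numpy, scipy, OpenCV 4.12 (cv2) and the standard library are available. Lean on these libraries where they do the work, as an engineer would, in place of code of your own. Each camera call takes 0.05 s, during which the arm holds its last target. There are 200 camera calls.

## Working session

There is one attempt and no reset: what is moved stays moved. The work goes in short steps, Python scripts to look and compute and a tool call to move; the robot and the scene stay as the last step left them, time stands still between calls to the robot, and variables do not carry over. Pictures are saved under pics/ and viewed, at most 10 in all, crops included, and the job is handed in when it is done.

Besides the shell and the picture viewer there is one more tool, called after "Emit:" by a JSON object that holds its "op" and its "data". move_arm: Moves the arm, as the interface text tells. Its arguments: {"type":"object","properties":{"targets":{"type":"array","items":{"type":"array","items":{"type":"array","items":{"type":"number"}}}},"newtons":{"type":"number"}},"required":["targets"]}

```bash
mkdir -p pics; ls; python3 - <<'E'
from plant import r
import cv2,numpy as np
s=r.get_state();print(s)
for n in ["top","side"]:
    im=r.snapshot(n);cv2.imwrite(f"pics/{n}0.png",im[:,:,::-1])
    print(n,r.camera_info(n))
E
```

```text
pics
{'clock': 0.0, 'q': array([ 1.33177809,  0.69001196, -0.19451709,  1.566352  ,  0.15726076,
        0.90250446, -0.21509664]), 'qd': array([-5.11375414e-04,  1.93205961e-04, -1.85311085e-03,  2.43157215e-05,
       -6.31537050e-04, -8.27843397e-04,  3.80899600e-04]), 'joint_torque': array([-6.21735799e-04, -5.27550352e+01, -1.26641840e+00, -1.53423715e+01,
       -5.24045492e-02,  6.53204726e-03,  1.62837528e-04]), 'tool_pos': array([ 0.16816927, -0.60120486,  0.1997906 ]), 'eef_rot': array([ 9.90705710e-01,  1.36019504e-01, -1.79266005e-04, -9.26916023e-04]), 'contact_force': array([-0.04763734, -0.26921679, -0.35203677]), 'moment': array([-0.00423821,  0.0192758 ,  0.04467349]), 'finger_force': 0.0, 'opening': 0.9949504840627816}
top {'fx': 506.60292866653697, 'fy': 506.60292866653697, 'cx': 315.47479089082975, 'cy': 203.12606810735122, 'k1': -0.15180081037070398, 'R': array([[-0.05799064, -0.99829743, -0.00627184],
       [-0.97598321,  0.05801362, -0.20997903],
       [ 0.20998537, -0.0060556 , -0.97768577]]), 't': array([0.02862947, 0.65092344, 1.31816544])}
side {'fx': 436.0725488500122, 'fy': 436.0725488500122, 'cx': 314.7796442474014, 'cy': 199.11237153442016, 'k1': 0.0388338617762788, 'R': array([[ 0.99945171, -0.03111261, -0.01132603],
       [-0.02742283, -0.58615038, -0.80973806],
       [ 0.01855431,  0.80960468, -0.58668219]]), 't': array([-0.6344613 ,  0.09011982,  1.08343072])}
```

View pics/top0.png

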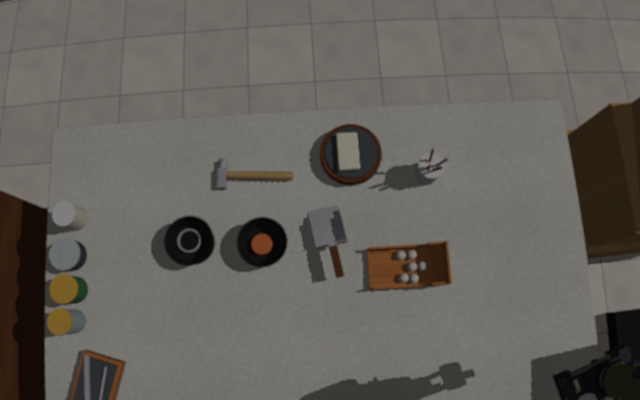

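View pics/side0.png

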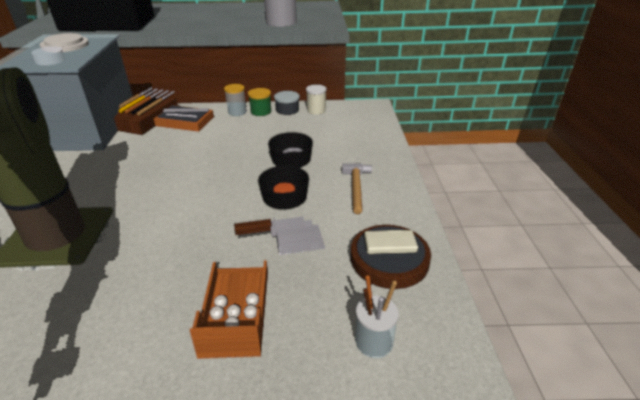

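Top view: the bangle is in the left pot (190,241) and the cake is in the pot at (262,242). The scoop is at (325,230) with its front up, and the tray is at (409,266) with its low wall to the left. I'll zoom in for pixel accuracy.

```bash
cat > h.py <<'E'
import numpy as np,cv2
from plant import r
from scipy.spatial.transform import Rotation as Ro
def ray(c,uv):
    K=np.array([[c['fx'],0,c['cx']],[0,c['fy'],c['cy']],[0,0,1]])
    p=cv2.undistortPoints(np.array([[uv]],float),K,np.array([c['k1'],0,0,0,0]))[0,0]
    R=np.array(c['R']);return -R.T@c['t'],R.T@np.array([p[0],p[1],1])
def at(c,uv,z):
    o,d=ray(c,uv);return o+d*(z-o[2])/d[2]
def proj(c,X):
    Y=np.array(c['R'])@np.array(X)+c['t'];a=Y[:2]/Y[2];a=a*(1+c['k1']*(a@a));return a*c['fx']+[c['cx'],c['cy']]
E
python3 - <<'E'
from h import *
t=cv2.imread('pics/top0.png')
a=cv2.resize(t[200:300,300:460],None,fx=5,fy=5,interpolation=cv2.INTER_CUBIC)
a=np.clip(a*1.6,0,255).astype(np.uint8)
for i in range(0,160,20): cv2.putText(a,str(300+i),(i*5,10),0,.35,(0,255,255));cv2.line(a,(i*5,12),(i*5,18),(0,255,255))
for i in range(0,100,20): cv2.putText(a,str(200+i),(0,i*5+4),0,.35,(0,255,255))
cv2.imwrite('pics/topc.png',a)
E
```

```text
(no output)
```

View pics/topc.png

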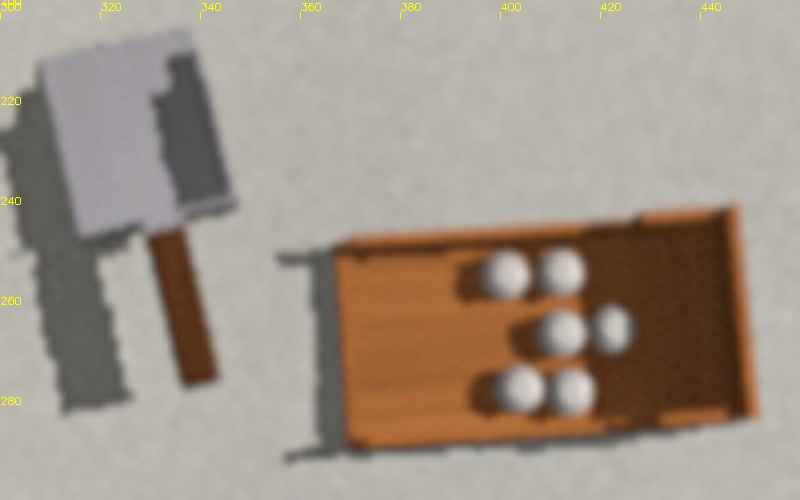

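```bash
cat >> h.py <<'E'
from scipy.optimize import least_squares
def fit(c,pts,x0):
    def f(p):
        R=Ro.from_euler('z',p[2]).as_matrix()
        return np.concatenate([proj(c,R@np.array(X)+[p[0],p[1],0])-uv for X,uv in pts])
    s=least_squares(f,x0);return s.x,f(s.x).reshape(-1,2)
E
python3 - <<'E'
from h import *
np.set_printoptions(precision=4,suppress=True)
c=r.camera_info('top')
q=lambda u,v:np.array([300+u/5,200+v/5])
sc=[([.065,.045,.0],q(40,63)),([.065,-.045,.0],q(187,28)),([-.054,0,.069],q(167,230)),([-.14,0,.069],q(200,382))]
tr=[([-.107,.058,.016],q(333,252)),([-.107,-.058,.016],q(345,448)),([.107,.058,.08],q(737,205)),([.107,-.058,.08],q(758,413))]
print(fit(c,sc,[.5,0,0]));print(fit(c,tr,[.5,-.2,-1.57]))
for u,v in [(507,272),(563,270),(563,333),(613,328),(520,388),(574,391)]: print(at(c,q(u,v),.02))
for u,v in [(189.5,241),(262,242)]: print('pot',at(c,(u,v),.05), at(c,(u,v),.06))
im=cv2.imread('pics/top0.png');
# dark pots: ring mask, and bangle/cake centre
for u,v,z in [(189,239,.012),(262,244,.02)]: print('in',at(c,(u,v),z))
g=im.max(2)
for x0,x1 in [(160,218),(232,292)]:
    m=(g[210:272,x0:x1]<40).astype(np.uint8);n,l,s,ce=cv2.connectedComponentsWithStats(m);k=1+s[1:,4].argmax();print(s[k]+[x0,210,0,0,0])
print('end',[at(c,p,0.0) for p in [(55,128),(560,100)]])
E
```

```text
(array([ 0.5844, -0.0407,  0.1692]), array([[-0.5708, -0.3221],
       [ 0.5435, -0.2811],
       [-0.4185, -0.1305],
       [ 0.4418,  0.6683]]))
(array([ 0.4663, -0.2515, -1.5632]), array([[-0.3829, -1.4293],
       [ 0.6809,  1.0186],
       [-0.414 , -0.5398],
       [ 0.1212,  0.9002]]))
[ 0.5017 -0.2408  0.02  ]
[ 0.5008 -0.2724  0.02  ]
[ 0.4657 -0.2692  0.02  ]
[ 0.4666 -0.2975  0.02  ]
[ 0.4369 -0.2424  0.02  ]
[ 0.4332 -0.2724  0.02  ]
pot [0.5693 0.3444 0.05  ] [0.5678 0.3419 0.06  ]
pot [0.5555 0.1429 0.05  ] [0.5541 0.1419 0.06  ]
in [0.5809 0.3553 0.012 ]
in [0.5541 0.1463 0.02  ]
[ 164  217   50   49 1393]
[ 237  218   49   49 1487]
end [array([0.9557, 0.7922, 0.    ]), array([ 0.9524, -0.7983,  0.    ])]
```

```bash
cat >> h.py <<'E'
import json
np.set_printoptions(precision=4,suppress=True)
def log():
    s=r.get_state()
    with open('log.jsonl','a') as f: f.write(json.dumps([list(map(float,s[k])) for k in('q','tool_pos','eef_rot')])+'\n')
    return s
def toolrot(psi,pitch):
    """scoop frame heading psi(rad), nose-up pitch (rad); tool x=-scoop x, z=-scoop z"""
    S=Ro.from_euler('z',psi)*Ro.from_euler('y',-pitch)
    return S*Ro.from_euler('y',np.pi)
def rel(pos,Rt,s=None):
    s=s or log();R0=Ro.from_quat(s['eef_rot'])
    d=R0.inv().apply(np.array(pos)-s['tool_pos'])*1000
    v=(R0.inv()*Rt).as_rotvec(degrees=True)
    print('shift',d.round(1),'turn',v.round(1),'| clk %.2f open %.3f F %.1f'%(s['clock'],s['opening'],s['finger_force']),'f',s['contact_force'],'q',s['q']);return d,v
E
python3 - <<'E'
from h import *
rel([.5075,-.0538,.15],toolrot(.169,0))
E
```

```text
shift [ 474.3 -435.7   50.6] turn [  -0.    -0.1 -174.1] | clk 0.10 open 1.002 F 0.0 f [-0.2064 -0.0223  0.2412] q [ 1.3318  0.6899 -0.1946  1.5662  0.1573  0.9025 -0.2151]
```

Emit:
{"op": "move_arm", "data": {"targets": [[[0.6,50,-45,0,0,0,-10],[0.6,100,-90,0,0,0,-20],[0.6,150,-135,0,0,0,-30],[0.6,200,-180,0,0,0,-40],[0.6,240,-220,0,0,0,-50],[0.6,280,-260,0,0,0,-60],[0.6,320,-300,0,0,0,-70],[0.6,360,-330,0,0,0,-80],[0.6,400,-365,0,0,0,-90],[0.6,440,-400,0,0,0,-100]]]}}

```text
clock: 1.35
tool_pos: [0.485, -0.0969, 0.2005]
eef_rot: [0.53, 0.848, -0.0, -0.0]
contact_force: [1.2, -0.2, 0.3]
opening: 0.599
finger_force: 0.0
```

```bash
python3 - <<'E'
from h import *
rel([.5075,-.0538,.15],toolrot(.169,0));print(r.get_state()['tool_pos'])
E
```

```text
shift [28.9 39.1 50.4] turn [ -0.   -0.  -73.7] | clk 1.35 open 0.599 F 0.0 f [ 1.1605 -0.2417  0.2766] q [ 0.5174  0.5832 -0.6552  1.9365  0.4942  0.787   0.0363]
[ 0.485  -0.0969  0.2005]
```

Emit:
{"op": "move_arm", "data": {"targets": [[[0.6,4,5,7,0,0,-10],[0.6,8,11,14,0,0,-20],[0.6,12,16,21,0,0,-30],[0.6,16,22,28,0,0,-40],[0.6,20,28,35,0,0,-50],[0.6,24,34,42,0,0,-60],[0.6,29,39,50,0,0,-70],[0.6,29,39,50,0,0,-73.7],[0.6,29,39,50,0,0,-73.7]]]}}

```text
clock: 2.48
tool_pos: [0.5067, -0.0552, 0.1502]
eef_rot: [-0.081, 0.997, 0.0, -0.0]
contact_force: [-1.2, -0.2, 0.3]
opening: 0.599
finger_force: 0.0
```

```bash
python3 - <<'E'
from h import *
rel([.5075,-.0538,.039],toolrot(.169,0));c=r.camera_info('wrist');print(c)
im=r.snapshot('wrist');t=r.snapshot('top')
P=np.array([.5844,-.0407,0]);R=Ro.from_euler('z',.169)
for X in [[.065,.045,0],[.065,-.045,0],[-.045,.045,.042],[-.045,-.045,.042],[-.054,0,.069],[-.14,0,.069],[-.14,.011,.069],[-.14,-.011,.069]]:
    p=proj(c,R.apply(X)+P);print(X,p)
    cv2.circle(im,tuple(int(v) for v in p.clip(-2000,2000)),3,(0,255,0),1)
cv2.imwrite('pics/w1.png',np.clip(im[:,:,::-1]*1.5,0,255).astype(np.uint8))
E
```

```text
shift [ -1.1   1.3 111.2] turn [ 0.  -0.1 -0.4] | clk 2.48 open 0.599 F 0.0 f [-1.157  -0.2076  0.3137] q [ 0.5639  0.7699 -0.9368  1.9404  0.8215  0.8718  0.9173]
{'fx': 350.4595394755826, 'fy': 350.4595394755826, 'cx': 311.59381977060406, 'cy': 197.30524445720437, 'k1': -0.02191867002502909, 'R': array([[-0.1603,  0.9871, -0.0007],
       [ 0.9422,  0.1532,  0.2981],
       [ 0.2943,  0.0471, -0.9545]]), 't': array([ 0.1365, -0.4964,  0.1952])}
[0.065, 0.045, 0] [355.3813 297.0592]
[0.065, -0.045, 0] [273.5623 297.6062]
[-0.045, 0.045, 0.042] [364.679  216.6494]
[-0.045, -0.045, 0.042] [263.5795 217.3894]
[-0.054, 0, 0.069] [314.2515 218.3374]
[-0.14, 0, 0.069] [313.5735 108.9302]
[-0.14, 0.011, 0.069] [328.5112 108.812 ]
[-0.14, -0.011, 0.069] [298.6391 109.0555]
```

View pics/w1.png

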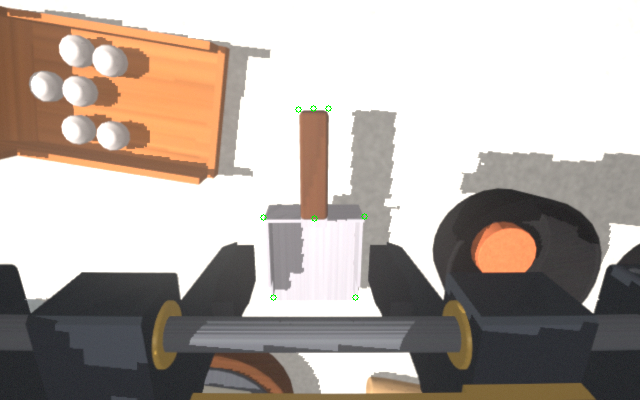

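The wrist view matches the predicted scoop outline to about 1 px: handle end at (314,111), pan front at about row 297. Descending to grip.

Emit:
{"op": "move_arm", "data": {"targets": [[[0.6,-1,1,30,0,0,0],[0.6,-1,1,60,0,0,0],[0.6,-1,1,90,0,0,0],[0.6,-1,1,111,0,0,0],[0.6,-1,1,111,0,0,0],[0.1,-1,1,111,0,0,0],[0.1,-1,1,111,0,0,0],[0.1,-1,1,111,0,0,0],[0.1,-1,1,111,0,0,0]]], "newtons": 60}}

```text
clock: 3.7
tool_pos: [0.508, -0.0541, 0.04]
eef_rot: [-0.081, 0.997, -0.0, 0.0]
contact_force: [0.1, 0.9, 0.1]
opening: 0.167
finger_force: 0.0
```

```bash
python3 - <<'E'
from h import *
rel([.48,-.05,.25],toolrot(.169,.2))
E
```

```text
shift [  26.9    8.5 -210.1] turn [ -0.1 -11.4  -0.4] | clk 3.70 open 0.167 F 0.0 f [0.1476 0.9265 0.1209] q [ 0.4626  0.9231 -0.7678  2.013   1.0757  0.6812  0.7056]
```

```bash
python3 - <<'E'
from h import *
s=r.get_state();print(s['opening'],s['finger_force'])
c=r.camera_info('wrist');im=r.snapshot('wrist')
for z in (0,.019): print(proj(c,s['tool_pos']+np.array([0,0,z])))
cv2.imwrite('pics/w2.png',np.clip(im[:,:,::-1]*1.5,0,255).astype(np.uint8))
s=r.get_state();print(s['opening'],s['finger_force'])
E
```

```text
0.1670001119494055 0.0
[312.7298 227.827 ]
[312.7953 241.9464]
0.12438296255747892 0.0
```

View pics/w2.png

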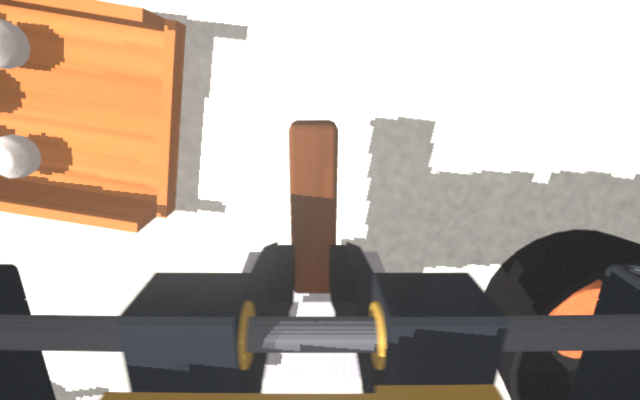

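The handle sits between the pads but they haven't closed on it yet, so I'll keep closing.

Emit:
{"op": "move_arm", "data": {"targets": [[[0,0,0,0,0,0,0],[0,0,0,0,0,0,0],[0,0,0,0,0,0,0]]], "newtons": 60}}

```text
clock: 4.12
tool_pos: [0.5078, -0.054, 0.0396]
eef_rot: [-0.081, 0.997, -0.0, -0.0]
contact_force: [0.4, 0.2, -0.1]
opening: 0.005
finger_force: 0.0
```

```bash
python3 - <<'E'
from h import *
s=log();im=r.snapshot('wrist');t=r.snapshot('side');print(s['opening'],s['finger_force'],s['contact_force'])
a=np.vstack([im[100:],cv2.resize(t[170:290,200:413],(640,300),interpolation=cv2.INTER_CUBIC)])
cv2.imwrite('pics/w3.png',np.clip(a[:,:,::-1]*1.3,0,255).astype(np.uint8))
E
```

```text
0.004584635135767384 0.0 [ 0.4062  0.1867 -0.1368]
```

View pics/w3.png

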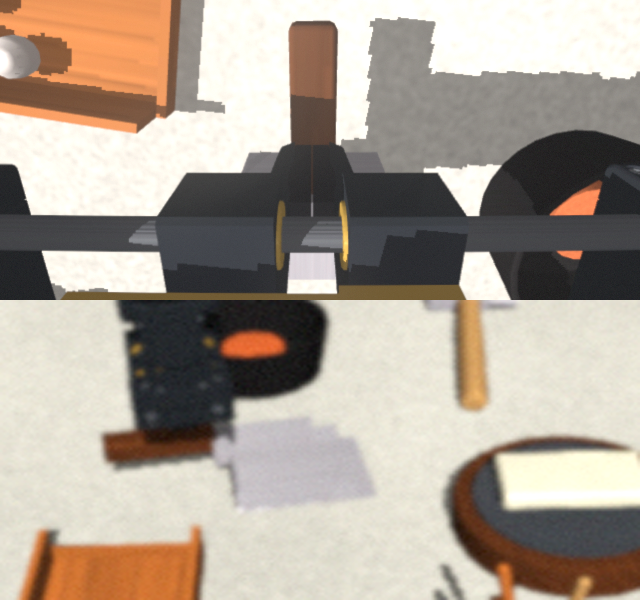

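```bash
python3 - <<'E'
from h import *
s=r.get_state();c=r.camera_info('wrist');print('cam',-np.array(c['R']).T@c['t'],s['tool_pos'])
P=np.array([.5844,-.0407,0]);R=Ro.from_euler('z',.169)
for X in [[-.054,0,.069],[-.14,.011,.069],[-.14,-.011,.069],[-.045,.045,.042],[-.045,-.045,.042]]: print(X,proj(c,R.apply(X)+P))
for h in (0,.02,.03,.04,.05): print(h,[proj(c,s['tool_pos']+Ro.from_quat(s['eef_rot']).apply([x,0,-h])) for x in(.009,0,-.009)])
E
```

```text
cam [ 0.4331 -0.0666  0.2238] [ 0.5078 -0.054   0.0396]
[-0.054, 0, 0.069] [313.5222 293.3868]
[-0.14, 0.011, 0.069] [337.8199 120.2215]
[-0.14, -0.011, 0.069] [287.0707 120.5825]
[-0.045, 0.045, 0.042] [389.8782 280.4956]
[-0.045, -0.045, 0.042] [237.0473 281.3736]
0 [array([312.7168, 212.9128]), array([312.7167, 227.8669]), array([312.7164, 242.4138])]
0.02 [array([312.7959, 226.4551]), array([312.7944, 242.79  ]), array([312.7928, 258.6296])]
0.03 [array([312.8422, 234.3838]), array([312.8398, 251.5048]), array([312.8373, 268.0756])]
0.04 [array([312.894, 243.27 ]), array([312.8905, 261.2524]), array([312.887, 278.62 ])]
0.05 [array([312.9524, 253.2974]), array([312.9475, 272.2267]), array([312.9427, 290.4647])]
```

The fingertips (row 245) sit about 40 mm behind the reported TCP, so the fingers shut above the handle. I'll reopen and go lower in steps, watching the force.

Emit:
{"op": "move_arm", "data": {"targets": [[[0.55,0,0,0,0,0,0],[0.55,0,0,0,0,0,0],[0.55,0,0,0,0,0,0],[0.55,0,0,0,0,0,0],[0.55,0,0,0,0,0,0],[0.55,0,0,8,0,0,0],[0.55,0,0,15,0,0,0],[0.55,0,0,20,0,0,0],[0.55,0,0,20,0,0,0]]]}}

```text
clock: 5.35
tool_pos: [0.5074, -0.0539, 0.0191]
eef_rot: [-0.081, 0.997, 0.0, -0.0]
contact_force: [-0.0, -0.3, 0.2]
opening: 0.548
finger_force: 0.0
```

Emit:
{"op": "move_arm", "data": {"targets": [[[0.55,0,0,3,0,0,0],[0.55,0,0,6,0,0,0],[0.55,0,0,9,0,0,0],[0.55,0,0,9,0,0,0]]]}}

```text
clock: 5.85
tool_pos: [0.5077, -0.054, 0.0104]
eef_rot: [-0.081, 0.997, -0.0, -0.0]
contact_force: [-0.3, 0.4, -0.5]
opening: 0.552
finger_force: 0.0
```

Emit:
{"op": "move_arm", "data": {"targets": [[[0.55,0,0,3,0,0,0],[0.55,0,0,6,0,0,0],[0.55,0,0,8,0,0,0],[0.3,0,0,8,0,0,0],[0,0,0,8,0,0,0],[0,0,0,8,0,0,0],[0,0,0,8,0,0,0],[0,0,0,8,0,0,0]]], "newtons": 60}}

```text
clock: 6.85
tool_pos: [0.5079, -0.0539, 0.0027]
eef_rot: [-0.081, 0.997, 0.0, 0.0]
contact_force: [-0.2, 0.3, 0.0]
opening: 0.242
finger_force: 60.0
```

```bash
python3 - <<'E'
from h import *
s=log();im=r.snapshot('wrist');t=r.snapshot('side');print(s['opening'],s['finger_force'],s['contact_force'])
a=np.vstack([im[100:],cv2.resize(t[170:290,200:413],(640,300),interpolation=cv2.INTER_CUBIC)])
cv2.imwrite('pics/w4.png',np.clip(a[:,:,::-1]*1.3,0,255).astype(np.uint8))
E
```

```text
0.2415870979509635 59.9815684184432 [-0.1721  0.3061  0.0393]
```

```bash
cat >> h.py <<'E'
TS=np.array([-.0777,0,.0027]) # TCP in scoop frame
TR=[.4663,-.2515,-1.5632]
def tcp_for(lip,psi,pitch):
    S=Ro.from_euler('z',psi)*Ro.from_euler('y',-pitch)
    return np.array(lip)+S.apply(TS-[.065,0,0]),toolrot(psi,pitch)
def tray(x,y,z):
    return Ro.from_euler('z',TR[2]).apply([x,y,z])+[TR[0],TR[1],0]
def go(x,y,z,pdeg):  # lip in tray frame
    return rel(*tcp_for(tray(x,y,z),TR[2],np.radians(pdeg)))
E
python3 - <<'E'
from h import *
go(-.06,0,.13,0)
E
```

```text
shift [  41.7   12.  -130. ] turn [ 0.   0.  98.9] | clk 6.95 open 0.242 F 60.0 f [ 0.6518 -0.552   0.3532] q [ 0.4305  0.9801 -0.7098  2.0229  1.1758  0.6266  0.6225]
```

Emit:
{"op": "move_arm", "data": {"targets": [[[0,0,0,-30,0,0,0],[0,5,2,-70,0,0,5],[0,10,4,-110,0,0,14],[0,15,5,-130,0,0,24],[0,20,6,-130,0,0,34],[0,25,7,-130,0,0,44],[0,30,8,-130,0,0,54],[0,35,9,-130,0,0,64],[0,38,10,-130,0,0,74],[0,40,11,-130,0,0,84]]]}}

```text
clock: 8.2
tool_pos: [0.4659, -0.0497, 0.1324]
eef_rot: [0.609, 0.793, -0.0, -0.0]
contact_force: [-0.4, 0.5, -1.8]
opening: 0.241
finger_force: 60.0
```

```bash
python3 - <<'E'
from h import *
go(-.06,0,.10,-12)
E
```

```text
shift [-2.4 -1.8  0.1] turn [-1.6 11.9 14.5] | clk 8.20 open 0.241 F 60.0 f [-0.3746  0.4616 -1.8063] q [ 0.3294  0.6443 -0.509   2.084   0.5872  0.5566 -0.3429]
```

Emit:
{"op": "move_arm", "data": {"targets": [[[0,-1,-1,0,-1,6,8],[0,-2,-2,0,-1.6,11.9,14.5],[0,-2,-2,0,-1.6,11.9,14.5],[0,-2,-2,0,-1.6,11.9,14.5]]]}}

```text
clock: 8.7
tool_pos: [0.465, -0.0512, 0.1327]
eef_rot: [0.697, 0.709, 0.074, -0.074]
contact_force: [0.4, 0.4, -1.4]
opening: 0.245
finger_force: 60.0
```

```bash
python3 - <<'E'
from h import *
go(-.04,0,.006,-12)
s=r.get_state();c=r.camera_info('wrist');im=r.snapshot('wrist');cs=r.camera_info('top');t=r.snapshot('top')
np.save('t5.npy',t)
# draw tray + scoop models
def dr(im,c,pts,col):
    for a in pts:
        p=proj(c,a); 
        if abs(p).max()<3000: cv2.circle(im,tuple(int(round(v*16)) for v in p),24,col,-1,shift=4)
T=[tray(x,y,z) for x,y,z in [(-.107,.058,.042),(-.107,-.058,.042),(.107,.058,.08),(.107,-.058,.08),(.055,.058,.042),(.055,-.058,.042),(-.107,.052,.016),(-.107,-.052,.016)]]
Rt=Ro.from_quat(s['eef_rot']);S=Rt*Ro.from_euler('y',np.pi).inv();O=s['tool_pos']-S.apply(TS)
Sc=[O+S.apply(X) for X in [(.065,.045,0),(.065,-.045,0),(-.045,.045,.042),(-.045,-.045,.042),(-.14,0,.069)]]
t=cv2.resize(t[190:310,300:460],None,fx=4,fy=4,interpolation=cv2.INTER_CUBIC)
for P,col in((T,(0,255,0)),(Sc,(0,0,255))):
    for a in P:
        p=(proj(cs,a)-[300,190]+.5)*4; cv2.circle(t,tuple(int(v) for v in p),2,col,-1)
dr(im,c,T,(0,255,0));dr(im,c,Sc,(0,0,255))
a=cv2.resize(np.vstack([t[:480],im]),(436,600),interpolation=cv2.INTER_AREA)
cv2.imwrite('pics/w5.png',np.clip(t[:,:,::-1]*1.4,0,255).astype(np.uint8))
E
```

```text
shift [-40.3  -0.6  87.9] turn [-0.   0.1  0.5] | clk 8.70 open 0.245 F 60.0 f [ 0.4341  0.4139 -1.3538] q [ 0.5682  0.6993 -0.6462  2.0479  0.3732  0.5446 -0.265 ]
```

View pics/w5.png

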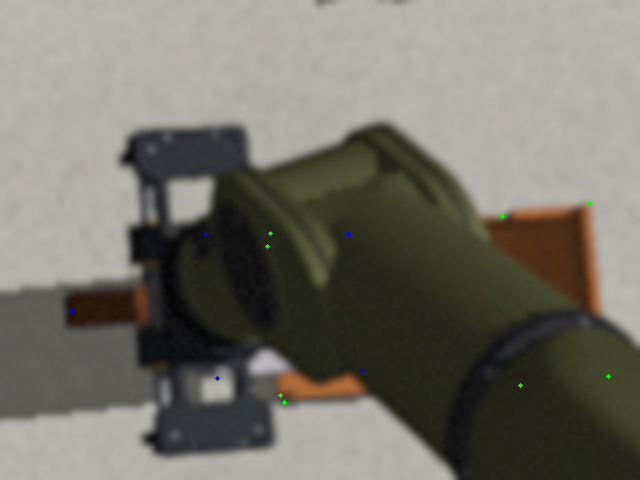

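```bash
python3 - <<'E'
from h import *
c=dict(fx=350.46,fy=350.46,cx=311.594,cy=197.305,k1=-.02192,R=np.array([[-0.1603,0.9871,-0.0007],[0.9422,0.1532,0.2981],[0.2943,0.0471,-0.9545]]),t=np.array([0.1365,-0.4964,0.1952]))
im=cv2.imread('pics/w1.png');a=cv2.resize(im[0:200,0:260],None,fx=3,fy=3,interpolation=cv2.INTER_CUBIC)
for x in (-.107,-.06,0,.05):
  for y,z,col in ((-.058,.042,(0,255,0)),(.058,.042,(0,255,0)),(-.052,.006,(255,0,0)),(.052,.006,(255,0,0)),(-.052,.042,(255,0,255)),(.052,.042,(255,0,255))):
    p=(proj(c,tray(x,y,z))+.5)*3; cv2.circle(a,tuple(int(round(v)) for v in p),2,col,-1)
for y in(-.05,0,.05):
    p=(proj(c,tray(-.107,y,.016))+.5)*3; cv2.circle(a,tuple(int(round(v)) for v in p),2,(0,255,255),-1)
cv2.imwrite('pics/w1t.png',a)
E
```

View pics/w1t.png

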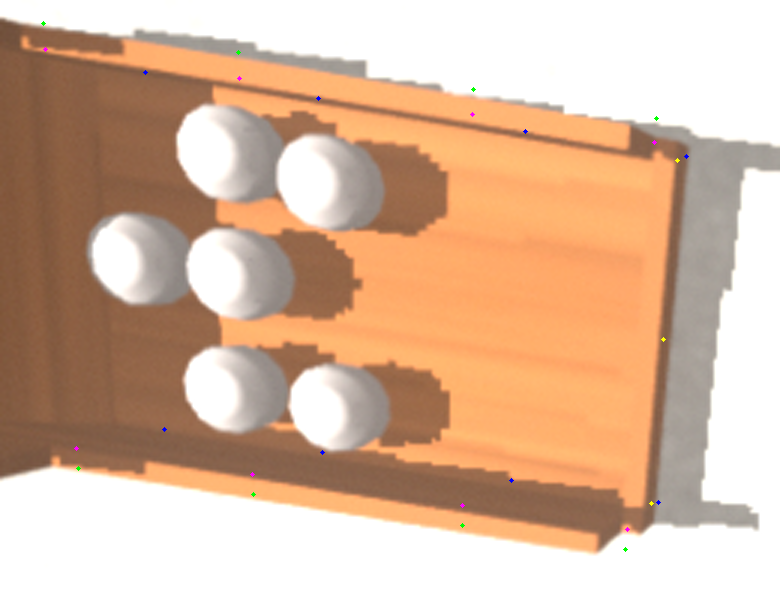

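The tray model fits to about 1 mm, with a +1 mm correction in world x. Lowering the lip to the tray floor in front of the stones.

Emit:
{"op": "move_arm", "data": {"targets": [[[0,-15,0.4,30,0,0,0.5],[0,-30,0.4,55,0,0,0.5],[0,-38,0.4,72,0,0,0.5],[0,-40,0.4,80,0,0,0.5],[0,-40,0.4,85,0,0,0.5],[0,-40,0.4,85,0,0,0.5]]]}}

```text
clock: 9.55
tool_pos: [0.4662, -0.0728, 0.0415]
eef_rot: [0.701, 0.706, 0.074, -0.074]
contact_force: [-0.5, 0.0, -2.6]
opening: 0.242
finger_force: 60.0
```

```bash
sed -i 's/^TR=\[.4663/TR=[.4673/' h.py; python3 - <<'E'
from h import *
for a in [(-.04,0,.006,-12),(.01,0,.006,-12),(.035,0,.006,-3),(.063,0,.0065,-2)]: go(*a)
E
```

```text
shift [-0.4 -0.3  3.2] turn [ 0.   0.  -0.1] | clk 9.55 open 0.242 F 60.0 f [-0.5046  0.049  -2.5837] q [ 0.5141  0.8524 -0.4963  2.0839  0.4931  0.3449 -0.2997]
shift [-49.3  -0.3  -7.2] turn [ 0.   0.  -0.1] | clk 9.55 open 0.242 F 60.0 f [-0.5046  0.049  -2.5837] q [ 0.5141  0.8524 -0.4963  2.0839  0.4931  0.3449 -0.2997]
shift [-75.1  -0.2  10. ] turn [ 0.  -9.  -0.1] | clk 9.55 open 0.242 F 60.0 f [-0.5046  0.049  -2.5837] q [ 0.5141  0.8524 -0.4963  2.0839  0.4931  0.3449 -0.2997]
shift [-102.7   -0.2    6.1] turn [  0.  -10.   -0.1] | clk 9.55 open 0.242 F 60.0 f [-0.5046  0.049  -2.5837] q [ 0.5141  0.8524 -0.4963  2.0839  0.4931  0.3449 -0.2997]
```

Emit:
{"op": "move_arm", "data": {"targets": [[[0,0,0,2,0,0,0],[0,0,0,3.5,0,0,0],[0,0,0,3.5,0,0,0]]]}}

```text
clock: 9.93
tool_pos: [0.4662, -0.0727, 0.0379]
eef_rot: [0.701, 0.705, 0.074, -0.074]
contact_force: [1.1, 1.0, 0.5]
opening: 0.245
finger_force: 60.0
```

Emit:
{"op": "move_arm", "data": {"targets": [[[0,-8,0,-1.7,0,0,0],[0,-16,0,-3.4,0,0,0],[0,-24,0,-5.1,0,0,0],[0,-32,0,-6.8,0,0,0],[0,-40.5,0,-8.6,0,0,0],[0,-49,0,-10.4,0,0,0],[0,-57.5,0,-4.8,0,-3,0],[0,-66,0,1,0,-6,0],[0,-75,0,6.6,0,-9,0],[0,-75,0,6.6,0,-9,0]]]}}

```text
clock: 11.18
tool_pos: [0.4663, -0.1444, 0.0156]
eef_rot: [0.704, 0.709, 0.018, -0.019]
contact_force: [-0.0, 2.0, -0.0]
opening: 0.242
finger_force: 60.0
```

```bash
python3 - <<'E'
from h import *
for a in [(.035,0,.006,-3),(.063,0,.006,-2),(.075,0,.0165,4),(.085,0,.026,9),(.085,0,.10,18)]: go(*a)
E
```

```text
shift [ 0.2  0.2 -0.6] turn [-0.1  0.1 -0. ] | clk 11.18 open 0.242 F 60.0 f [-0.0216  2.0333 -0.0145] q [ 0.4116  0.8609 -0.277   2.0815  0.61    0.2803 -0.3584]
shift [-27.7   0.2   0.5] turn [-0.1 -0.9 -0. ] | clk 11.18 open 0.242 F 60.0 f [-0.0216  2.0333 -0.0145] q [ 0.4116  0.8609 -0.277   2.0815  0.61    0.2803 -0.3584]
shift [-39.9   0.2   4.3] turn [-0.1 -6.9 -0. ] | clk 11.18 open 0.242 F 60.0 f [-0.0216  2.0333 -0.0145] q [ 0.4116  0.8609 -0.277   2.0815  0.61    0.2803 -0.3584]
shift [-51.2   0.2   6.6] turn [ -0.1 -11.9  -0. ] | clk 11.18 open 0.242 F 60.0 f [-0.0216  2.0333 -0.0145] q [ 0.4116  0.8609 -0.277   2.0815  0.61    0.2803 -0.3584]
shift [-53.3   0.2 -45.7] turn [ -0.1 -20.9  -0. ] | clk 11.18 open 0.242 F 60.0 f [-0.0216  2.0333 -0.0145] q [ 0.4116  0.8609 -0.277   2.0815  0.61    0.2803 -0.3584]
```

Emit:
{"op": "move_arm", "data": {"targets": [[[0,-6,0,0,0,-0.2,0],[0,-12,0,0,0,-0.5,0],[0,-18,0,0,0,-0.7,0],[0,-23,0,0,0,-0.9,0],[0,-27,0,0,0,-0.9,0],[0,-27,0,0,0,-0.9,0]]]}}

```text
clock: 11.92
tool_pos: [0.4663, -0.1726, 0.0142]
eef_rot: [0.706, 0.708, 0.012, -0.013]
contact_force: [0.1, -0.8, -1.9]
opening: 0.242
finger_force: 60.0
```

```bash
python3 - <<'E'
from h import *
for a in [(.063,0,.006,-2),(.075,0,.0165,4),(.085,0,.026,9),(.088,0,.05,16),(.085,0,.10,20)]: go(*a)
w=r.snapshot('wrist');s=r.snapshot('side')
a=np.vstack([cv2.resize(w,(480,300)),cv2.resize(s[250:370,170:362],(480,300),interpolation=cv2.INTER_CUBIC)])
cv2.imwrite('pics/s6.png',np.clip(a[:,:,::-1]*1.4,0,255).astype(np.uint8))
E
```

```text
shift [0.6 0.4 0.6] turn [-0.  -0.  -0.2] | clk 11.93 open 0.242 F 60.0 f [ 0.0541 -0.7559 -1.9013] q [ 0.4531  0.8661 -0.274   2.0595  0.6251  0.2995 -0.3287]
shift [-11.6   0.4   4.6] turn [-0.  -6.  -0.2] | clk 11.93 open 0.242 F 60.0 f [ 0.0541 -0.7559 -1.9013] q [ 0.4531  0.8661 -0.274   2.0595  0.6251  0.2995 -0.3287]
shift [-22.8   0.5   7.1] turn [ -0.  -11.   -0.2] | clk 11.93 open 0.242 F 60.0 f [ 0.0541 -0.7559 -1.9013] q [ 0.4531  0.8661 -0.274   2.0595  0.6251  0.2995 -0.3287]
shift [-29.    0.5  -0.1] turn [ -0.1 -18.   -0.2] | clk 11.93 open 0.242 F 60.0 f [ 0.0541 -0.7559 -1.9013] q [ 0.4531  0.8661 -0.274   2.0595  0.6251  0.2995 -0.3287]
shift [-27.5   0.5 -40.5] turn [ -0.1 -22.   -0.2] | clk 11.93 open 0.242 F 60.0 f [ 0.0541 -0.7559 -1.9013] q [ 0.4531  0.8661 -0.274   2.0595  0.6251  0.2995 -0.3287]
```

View pics/s6.png

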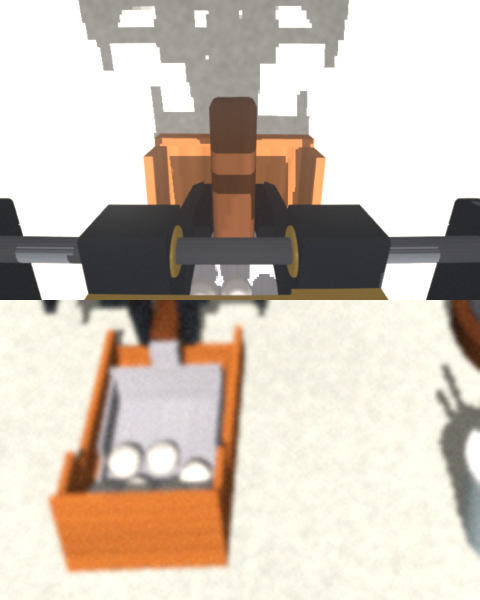

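The side view shows the stones gathered at the pan's front against the ramp. Next I climb the ramp and tip the nose up.

Emit:
{"op": "move_arm", "data": {"targets": [[[0,-4,0,1.5,0,-2,0],[0,-8,0,3,0,-4,0],[0,-12,0,4,0,-6,0],[0,-17,0,5,0,-8.5,0],[0,-22,0,5.5,0,-11,0],[0,-26,0,4,0,-12,0],[0,-28,0,2,0,-14,0],[0,-28,0,-4,0,-18,0],[0,-27,0,-18,0,-22,0],[0,-26,0,-35,0,-24,0]]]}}

```text
clock: 13.28
tool_pos: [0.4669, -0.1975, 0.048]
eef_rot: [0.691, 0.697, -0.135, 0.135]
contact_force: [-0.5, 0.2, -2.6]
opening: 0.244
finger_force: 60.0
```

```bash
python3 - <<'E'
from h import *
go(.07,0,.18,22)
s=r.snapshot('side');np.save('s7.npy',s)
m=(s.min(2)>175).astype(np.uint8)
E
```

```text
shift [-21.6  -0.1 -78.6] turn [-0.1 -0.1  0. ] | clk 13.28 open 0.244 F 60.0 f [-0.4764  0.1678 -2.5959] q [-0.1961  0.8816  0.3864  2.1723  0.7066  0.1345 -0.6395]
```

Emit:
{"op": "move_arm", "data": {"targets": [[[0,-4,0,-16,0,0,0],[0,-9,0,-32,0,0,0],[0,-13,0,-48,0,0,0],[0,-18,0,-64,0,0,0],[0,-22,0,-79,0,0,0],[0,-22,0,-79,0,0,0],[0,-22,0,-79,0,0,0]]]}}

```text
clock: 14.2
tool_pos: [0.4662, -0.1901, 0.1293]
eef_rot: [0.693, 0.696, -0.134, 0.134]
contact_force: [-1.2, -0.7, -4.0]
opening: 0.241
finger_force: 60.0
```

```bash
python3 - <<'E'
from h import *
go(.07,0,.18,22)
f=[]
for i in range(4):
    s=r.snapshot('side');f.append(r.get_state()['contact_force'])
print(np.mean(f,0))
t=r.snapshot('top')
a=cv2.resize(s[200:350,150:350],(800,600),interpolation=cv2.INTER_CUBIC)
cv2.imwrite('pics/s8.png',np.clip(a[:,:,::-1]*1.4,0,255).astype(np.uint8))
E
```

```text
shift [ 1.9  0.6 -0.5] turn [-0.1 -0.1 -0.2] | clk 14.20 open 0.241 F 60.0 f [-1.1571 -0.6583 -3.9577] q [-0.1302  0.682   0.239   2.1317  0.6442  0.3923 -0.5446]
[ 0.1976  0.2751 -3.382 ]
```

```bash
cat > kin.py <<'E'
from h import *
import itertools
L=[json.loads(l) for l in open('log.jsonl')]
Q=np.array([l[0] for l in L]);P=np.array([l[1] for l in L]);RR=Ro.from_quat([l[2] for l in L])
B=[np.array(v,float) for v in([0,0,1],[0,1,0],[0,0,1],[0,1,0],[0,0,1],[0,1,0],[0,0,1])]
def fk(p,q,sg):
    # p: base yaw, 7 link offsets (3 each), tool rotvec
    q=np.atleast_2d(q);n=len(q);R=Ro.from_euler('z',np.full(n,p[0]));x=np.zeros((n,3))
    o=p[1:25].reshape(8,3);x=x+o[0]
    for i in range(7):
        R=R*Ro.from_rotvec(np.outer(sg[i]*q[:,i],B[i]));x=x+R.apply(o[i+1])
    return x,R*Ro.from_rotvec(p[25:28])
def res(p,sg):
    x,R=fk(p,Q,sg)
    return np.concatenate([((x-P)*5).ravel(),(RR.inv()*R).as_rotvec().ravel(),(p[1:25]-p0o)*.01])
p0o=np.zeros((8,3));p0o[0,2]=.3;p0o[2,2]=.2;p0o[3,2]=.2;p0o[4,2]=.2;p0o[5,2]=.2;p0o[7,2]=.2;p0o=p0o.ravel()
if __name__=='__main__':
    # orientation-only sign search
    best=[]
    for s in itertools.product([1,-1],repeat=7):
        if s[1]<0: continue
        def f(a):
            R=Ro.from_euler('z',np.full(len(Q),a[0]))
            for i in range(7): R=R*Ro.from_rotvec(np.outer(s[i]*Q[:,i],B[i]))
            return (RR.inv()*R*Ro.from_rotvec([0,0,a[1]])).as_rotvec().ravel()
        for a0 in itertools.product((0,2,4),(0,2,4)):
            o=least_squares(f,a0,max_nfev=40);best.append((o.cost,s,o.x))
    best.sort(key=lambda b:b[0])
    seen=[]
    for c,s,x in best:
        if s in seen: continue
        seen.append(s)
        o=least_squares(res,np.r_[x[0],p0o,0,0,x[1]],args=(s,));e=fk(o.x,Q,s)
        print(c,s,x,o.cost,abs(e[0]-P).max())
        if len(seen)==1 or o.cost<bc: bc=o.cost;np.savez('kin.npz',p=o.x,s=s);bo=o.x
        if len(seen)>=4: break
    print(bo[1:25].reshape(8,3),bo[25:])
E
python3 kin.py
python3 - <<'E'
from h import *
c=r.camera_info('top');g=cv2.imread('pics/top0.png').max(2)
def sil(x,y):
    a=np.linspace(0,6.283,73);pts=[proj(c,[x+rr*np.cos(t),y+rr*np.sin(t),z]) for t in a for rr,z in((.07,.06),(.062,0.))]
    pts=np.array(pts);return np.r_[pts.min(0),pts.max(0)]
for b in([164,217,214,266],[237,218,286,267]):
    o=least_squares(lambda p:sil(*p)-(np.array(b)-.5),[.56,.25]);print(o.x,o.fun)
E
```

```text
2.7291536926417212e-30 (-1, 1, -1, 1, -1, 1, -1) [-0.      1.5708] 1.499311615024269e-06 1.172451698630561e-06
3.179026626335801 (1, 1, -1, 1, -1, 1, -1) [5.7045 8.1707] 3.3178818860164125 0.053340534244735616
5.586353958677108 (-1, 1, 1, 1, 1, 1, -1) [-2.5707 -2.793 ] 5.699323037894893 0.03407282881325431
6.963628262658599 (-1, 1, 1, 1, -1, -1, -1) [3.003  4.2113] 4.646761889156922 0.0282169327348194
[[-0.     -0.      0.3235]
 [ 0.     -0.0094  0.0235]
 [ 0.     -0.0094  0.2817]
 [ 0.     -0.0134  0.2817]
 [-0.     -0.0134  0.1724]
 [ 0.     -0.0002  0.1724]
 [-0.     -0.0002  0.0821]
 [ 0.      0.      0.2821]] [-0.     -0.      1.5708]
[0.5687 0.3472] [-0.7078 -0.7584  0.713   0.7194]
[0.5549 0.1448] [-1.0993 -1.0193  1.0833  0.9635]
```

```bash
cat > plan.py <<'E'
from kin import *
k=np.load('kin.npz');KP,KS=k['p'],k['s']
lo=np.array([-3.01,-.46,-1.47,.13,-1,.04,-2.66]);hi=np.array([3.01,2.08,1.51,2.56,4.14,2.09,2.66])
POT=np.array([.5687,.3472])
def ik(pos,R,q0,w=.02,m=.03):
    def f(q):
        x,Rq=fk(KP,q,KS);return np.r_[(x[0]-pos)*10,(R.inv()*Rq[0]).as_rotvec()*3,w*(q-q0)]
    o=least_squares(f,np.clip(q0,lo+m+.001,hi-m-.001),bounds=(lo+m,hi-m));return o.x,np.abs(f(o.x)[:6]).max()
def path(q,wps,n=12,pr=True):
    """wps: (lipx,lipy,lipz,psi,pitch) ; incremental"""
    worst=0
    for a,b in zip(wps[:-1],wps[1:]):
        for t in np.linspace(0,1,n+1)[1:]:
            w=np.array(a)+(np.array(b)-a)*t;q,e=ik(*tcp_for(w[:3],w[3],w[4]),q,w=.02);worst=max(worst,e)
        if pr: print(np.round(b,2),q.round(2),'err %.4f margin %.2f'%(worst,min((q-lo).min(),(hi-q).min())))
    return q,worst
E
cat > pl1.py <<'E'
from plan import *
s=r.get_state();q=s['q'];D=np.pi/180
l0=tray(.07,0,.18)
for psi2 in (-90,-60,-30,0,30,60,90):
    p=psi2*D;h=np.array([np.cos(p),np.sin(p)]);l=POT-h*.025
    print('psi',psi2)
    psi0=TR[2]
    lm=POT-h*.05
    path(q,[(*l0,psi0,22*D),(*lm,.22,p,20*D) if 0 else (lm[0],lm[1],.2,p,20*D),(l[0],l[1],.13,p,0),(l[0],l[1],.085,p,-30*D),(l[0],l[1],.085,p,-55*D)])
E
python3 pl1.py
```

```text
psi -90
[ 0.57  0.4   0.2  -1.57  0.35] [-0.92  1.21  0.05  0.51  0.17  1.69 -0.9 ] err 0.0002 margin 0.38
[ 0.57  0.37  0.13 -1.57  0.  ] [-0.76  0.97 -0.09  1.11  0.08  1.07 -0.85] err 0.0002 margin 0.98
[ 0.57  0.37  0.08 -1.57 -0.52] [-0.31  0.87 -0.51  1.56 -0.11  0.48 -0.51] err 0.0002 margin 0.44
[ 0.57  0.37  0.08 -1.57 -0.96] [ 0.19  1.08 -1.05  1.77 -0.13  0.23 -0.18] err 0.0002 margin 0.19
psi -60
[ 0.54  0.39  0.2  -1.05  0.35] [-1.02  0.93 -0.05  1.22  0.36  1.2  -0.7 ] err 0.0001 margin 0.89
[ 0.56  0.37  0.13 -1.05  0.  ] [-0.75  0.86 -0.23  1.4   0.22  0.9  -0.51] err 0.0001 margin 0.86
[ 0.56  0.37  0.08 -1.05 -0.52] [-0.25  0.92 -0.64  1.49 -0.04  0.77 -0.1 ] err 0.0001 margin 0.73
[ 0.56  0.37  0.08 -1.05 -0.96] [ 0.09  1.11 -0.93  1.44 -0.2   0.9   0.18] err 0.0001 margin 0.54
psi -30
[ 0.53  0.37  0.2  -0.52  0.35] [-1.06  0.72 -0.09  1.76  0.59  0.78 -0.53] err 0.0001 margin 0.74
[ 0.55  0.36  0.13 -0.52  0.  ] [-0.67  0.76 -0.36  1.69  0.36  0.76 -0.16] err 0.0001 margin 0.72
[ 0.55  0.36  0.08 -0.52 -0.52] [-0.24  0.95 -0.7   1.43  0.06  1.06  0.27] err 0.0001
[... 982 characters left out ...]
215 margin 0.03
[0.56 0.33 0.13 1.05 0.  ] [ 0.19  1.01 -1.32  1.91  1.08  1.19  1.07] err 0.2215 margin 0.15
[ 0.56  0.33  0.08  1.05 -0.52] [-0.17  1.11 -1.13  1.38  0.86  1.78  1.28] err 0.2215 margin 0.31
[ 0.56  0.33  0.08  1.05 -0.96] [-0.72  1.2   0.03  0.79  0.29  2.06  1.93] err 0.2215 margin 0.03
psi 90
[0.57 0.3  0.2  1.57 0.35] [ 0.51  1.13 -1.44  1.77  1.    1.05  2.01] err 0.2362 margin 0.03
[0.57 0.32 0.13 1.57 0.  ] [ 0.22  1.04 -1.26  1.69  1.05  1.24  1.84] err 0.2362 margin 0.21
[ 0.57  0.32  0.08  1.57 -0.52] [-0.21  1.06 -1.02  1.42  1.04  1.7   1.78] err 0.2362 margin 0.39
[ 0.57  0.32  0.08  1.57 -0.96] [-0.56  1.16 -0.72  1.06  1.03  2.06  1.91] err 0.2362 margin 0.03
```

```bash
cat > tgt.py <<'E'
from plan import *
D=np.pi/180
def potgo(back,z,psi,pitch,off=0.):
    h=np.array([np.cos(psi*D),np.sin(psi*D)]);n=np.array([-h[1],h[0]]);l=POT-h*back+n*off
    return rel(*tcp_for([l[0],l[1],z],psi*D,pitch*D))
E
python3 - <<'E'
from tgt import *
potgo(.05,.19,-45,21)
# path simulated by linear interpolation; print joint config
E
```

```text
shift [ 614.7  -24.5 -260.4] turn [-16.4   0.9 -41.6] | clk 14.45 open 0.244 F 60.0 f [ 0.4865  0.4294 -3.046 ] q [-0.1313  0.6822  0.2394  2.1314  0.6443  0.3931 -0.5445]
```

Emit:
{"op": "move_arm", "data": {"targets": [[[0,6,0,-3,-0.2,0,-0.4],[0,18,-1,-8,-0.5,0,-1.2],[0,37,-1,-16,-1,0,-2.5],[0,61,-2,-26,-1.6,0.1,-4.2],[0,92,-4,-39,-2.5,0.1,-6.2],[0,123,-5,-52,-3.3,0.2,-8.3],[0,154,-6,-65,-4.1,0.2,-10.4],[0,184,-7,-78,-4.9,0.3,-12.5],[0,215,-9,-91,-5.7,0.3,-14.6],[0,246,-10,-104,-6.6,0.4,-16.6]]]}}

```text
clock: 15.7
tool_pos: [0.4548, 0.0794, 0.1345]
eef_rot: [0.575, 0.797, -0.109, 0.151]
contact_force: [0.0, 0.3, -3.2]
opening: 0.242
finger_force: 60.0
```

```bash
python3 - <<'E'
from tgt import *
potgo(.05,.19,-45,21)
E
```

```text
shift [ 353.8  109.8 -146.7] turn [ -9.7   0.5 -24.8] | clk 15.70 open 0.242 F 60.0 f [ 0.0409  0.2982 -3.1624] q [-0.6621  0.6556  0.1587  2.1461  0.5875  0.5011 -0.7516]
```

Emit:
{"op": "move_arm", "data": {"targets": [[[0,32,10,-13,-0.9,0,-2.2],[0,64,20,-26,-1.7,0.1,-4.5],[0,96,30,-40,-2.6,0.1,-6.7],[0,127,40,-53,-3.5,0.2,-8.9],[0,159,49,-66,-4.4,0.2,-11.2],[0,195,60,-81,-5.3,0.3,-13.6],[0,230,71,-95,-6.3,0.3,-16.1],[0,265,82,-110,-7.3,0.4,-18.6],[0,297,92,-123,-8.1,0.4,-20.8],[0,322,100,-133,-8.8,0.5,-22.6]]]}}

```text
clock: 16.95
tool_pos: [0.4398, 0.4418, 0.1395]
eef_rot: [0.395, 0.901, -0.073, 0.166]
contact_force: [0.4, -0.2, -4.6]
opening: 0.243
finger_force: 60.0
```

```bash
python3 - <<'E'
from tgt import *
potgo(.05,.19,-45,21);potgo(.04,.13,-45,0);potgo(.025,.085,-45,-15)
c=r.camera_info('top');t=r.snapshot('top')
cv2.imwrite('pics/t9.png',t[:,:,::-1])
m=(t.min(2)>120)
sub=m[235:300,362:460]
n,l,s,ce=cv2.connectedComponentsWithStats(sub.astype(np.uint8));print([(s[i,4],ce[i]+[362,235]) for i in range(1,n) if s[i,4]>8])
E
```

```text
shift [ 24.7  23.2 -11.5] turn [-0.9 -0.1 -2.2] | clk 16.95 open 0.243 F 60.0 f [ 0.3573 -0.2291 -4.5879] q [-1.0352  0.8114 -0.0513  1.5897  0.485   0.9255 -0.6597]
shift [26.4 23.2 -2.8] turn [-0.5 20.9 -2.3] | clk 16.95 open 0.243 F 60.0 f [ 0.3573 -0.2291 -4.5879] q [-1.0352  0.8114 -0.0513  1.5897  0.485   0.9255 -0.6597]
shift [10.2 24.1 12.1] turn [-0.2 35.9 -2.4] | clk 16.95 open 0.243 F 60.0 f [ 0.3573 -0.2291 -4.5879] q [-1.0352  0.8114 -0.0513  1.5897  0.485   0.9255 -0.6597]
[]
```

Emit:
{"op": "move_arm", "data": {"targets": [[[0,12,12,-6,-0.5,0,-1.2],[0,22,21,-10,-0.9,0,-2.2],[0,25,23,-11.5,-0.9,0,-2.2],[0,25,23,-11.5,-0.9,0,-2.2]]]}}

```text
clock: 17.5
tool_pos: [0.44, 0.4747, 0.1417]
eef_rot: [0.378, 0.908, -0.07, 0.168]
contact_force: [-0.1, 0.6, -3.0]
opening: 0.247
finger_force: 60.0
```

```bash
python3 - <<'E'
from tgt import *
for a in [(.04,.125,-45,0),(.03,.085,-45,-15),(.025,.075,-45,-30),(.02,.075,-45,-45),(.02,.075,-45,-60)]: potgo(*a)
t=r.snapshot('top');t0=cv2.imread('pics/top0.png')[:,:,::-1]
for im in(t0,t):
    sub=im[240:292,366:452].astype(int);b=sub[:,:,2];print(b.max(),[(b>h).sum() for h in(70,100,130)])
    n,l,s,ce=cv2.connectedComponentsWithStats((b[6:46,4:76]>90).astype(np.uint8));print([(s[i,4],ce[i].round(0)) for i in range(1,n)])
E
```

```text
shift [ 6.5  0.9 12.5] turn [-0.1 21.  -0.2] | clk 17.50 open 0.247 F 60.0 f [-0.09    0.5542 -3.011 ] q [-1.0567  0.8375 -0.0638  1.5102  0.4831  0.9746 -0.6317]
shift [-6.9  0.9 21. ] turn [-0.  36.  -0.2] | clk 17.50 open 0.247 F 60.0 f [-0.09    0.5542 -3.011 ] q [-1.0567  0.8375 -0.0638  1.5102  0.4831  0.9746 -0.6317]
shift [-34.2   1.    5.6] turn [ 0.  51.  -0.2] | clk 17.50 open 0.247 F 60.0 f [-0.09    0.5542 -3.011 ] q [-1.0567  0.8375 -0.0638  1.5102  0.4831  0.9746 -0.6317]
shift [-71.    1.1 -11.5] turn [ 0.  66.  -0.2] | clk 17.50 open 0.247 F 60.0 f [-0.09    0.5542 -3.011 ] q [-1.0567  0.8375 -0.0638  1.5102  0.4831  0.9746 -0.6317]
shift [-106.9    1.2  -21.4] turn [ 0.1 81.  -0.2] | clk 17.50 open 0.247 F 60.0 f [-0.09    0.5542 -3.011 ] q [-1.0567  0.8375 -0.0638  1.5102  0.4831  0.9746 -0.6317]
131 [np.int64(1145), np.int64(731), np.int64(2)]
[(np.int32(1), array([0., 0.])), (np.int32(41), array([32.,  9.])), (np.int32(37), array([43.,  8.])), (np.int32(38), array([43., 20.])), (np.int32(25), array([53., 19.])), (np.int32(39), array([35., 31.])), (np.int32(39), array([45., 32.]))]
113 [np.int64(817), np.int64(569), np.int64(0)]
[(np.int32(2), array([0., 0.]))]
```

The tray is empty in the top view, so all six stones are in the scoop. Pouring now.

Emit:
{"op": "move_arm", "data": {"targets": [[[0,2,0.3,4,0,7,0],[0,5,0.6,8,0,14,0],[0,6.5,0.9,12.5,0,21,0],[0,3,0.9,16,0,26,0],[0,-2,0.9,19,0,31,0],[0,-7,0.9,21,0,36,0],[0,-15,1,17,0,40,0],[0,-23,1,13,0,44,0],[0,-29,1,9,0,48,0],[0,-34,1,5.6,0,51,0]]]}}

```text
clock: 18.8
tool_pos: [0.4665, 0.4489, 0.1481]
eef_rot: [0.373, 0.891, 0.099, -0.238]
contact_force: [0.1, 0.1, -1.6]
opening: 0.245
finger_force: 60.0
```

```bash
python3 - <<'E'
from tgt import *
f=[]
for i in range(4): r.snapshot('side');f.append(r.get_state()['contact_force'])
print(np.mean(f,0))
for a in [(.025,.075,-45,-30),(.02,.075,-45,-45),(.02,.075,-45,-60)]: potgo(*a)
E
```

```text
[ 0.1597 -0.4699 -1.8169]
shift [1.  0.1 0.2] turn [ 0.1  0.1 -0.3] | clk 19.00 open 0.240 F 60.0 f [-0.9627  0.1893 -1.1826] q [-0.2333  0.9496 -0.6807  1.4707  0.0231  0.8981  0.0771]
shift [ -9.    0.2 -39.1] turn [ 0.1 15.1 -0.2] | clk 19.00 open 0.240 F 60.0 f [-0.9627  0.1893 -1.1826] q [-0.2333  0.9496 -0.6807  1.4707  0.0231  0.8981  0.0771]
shift [-23.9   0.4 -73.3] turn [ 0.2 30.1 -0.2] | clk 19.00 open 0.240 F 60.0 f [-0.9627  0.1893 -1.1826] q [-0.2333  0.9496 -0.6807  1.4707  0.0231  0.8981  0.0771]
```

Emit:
{"op": "move_arm", "data": {"targets": [[[0,-4,0,-14,0,5,0],[0,-7,0,-27,0,10,0],[0,-9,0,-40,0,15,0],[0,-13,0,-52,0,20,0],[0,-18,0,-62,0,25,0],[0,-18,0,-62,0,25,0],[0,-18,0,-62,0,25,0]]]}}

```text
clock: 19.88
tool_pos: [0.4961, 0.4199, 0.1941]
eef_rot: [0.34, 0.82, 0.177, -0.426]
contact_force: [-0.1, 0.1, -1.1]
opening: 0.243
finger_force: 60.0
```

```bash
python3 - <<'E'
from tgt import *
f=[]
for i in range(4): sd=r.snapshot('side');f.append(r.get_state()['contact_force'])
print(np.mean(f,0));potgo(.06,.16,-45,0)
E
```

```text
[ 0.1125  0.1273 -1.7818]
shift [ 31.7  -0.4 100.3] turn [  0.1 -54.9  -0. ] | clk 20.07 open 0.239 F 60.0 f [ 0.6744 -0.4874 -1.5745] q [ 0.0125  1.1585 -0.8804  1.2631 -0.1508  1.1958  0.3007]
```

Emit:
{"op": "move_arm", "data": {"targets": [[[0,4,0,15,0,-8,0],[0,8,0,30,0,-16,0],[0,12,0,45,0,-24,0],[0,16,0,60,0,-33,0],[0,22,0,75,0,-42,0],[0,27,0,90,0,-50,0],[0,32,0,100,0,-55,0],[0,32,0,100,0,-55,0]]]}}

```text
clock: 21.08
tool_pos: [0.421, 0.4945, 0.1633]
eef_rot: [0.38, 0.925, 0.001, -0.002]
contact_force: [0.2, -0.7, -1.5]
opening: 0.244
finger_force: 60.0
```

```bash
python3 - <<'E'
from tgt import *
s=r.get_state()
l=np.array([.41,.29])+.065*np.array([.7071,-.7071])
for z in(.16,.03,.0): 
    T=tcp_for([l[0],l[1],z],-45*D,0);rel(*T)
    print(ik(*T,s['q']))
im=r.snapshot('top');s2=r.snapshot('side')
c=r.camera_info('top');u,v=proj(c,[*POT,.03]).astype(int);print(u,v)
a=cv2.resize(im[v-35:v+35,u-45:u+45],(640,498),interpolation=cv2.INTER_CUBIC)
np.savez('after.npz',top=im,side=s2)
E
```

```text
shift [ -58.3 -152.7    0.2] turn [ 0.  -0.2  0.3] | clk 21.07 open 0.244 F 60.0 f [ 0.2466 -0.657  -1.4746] q [-0.7583  0.7757 -0.3328  1.5204  0.2927  0.8932 -0.3955]
(array([-0.6552,  0.5928, -0.3285,  1.9873,  0.3197,  0.6109, -0.4101]), np.float64(0.00013598685755610943))
shift [ -58.9 -152.8  130.2] turn [ 0.  -0.2  0.3] | clk 21.07 open 0.244 F 60.0 f [ 0.2466 -0.657  -1.4746] q [-0.7583  0.7757 -0.3328  1.5204  0.2927  0.8932 -0.3955]
(array([-0.7783,  0.818 , -0.1403,  2.0799,  0.3947,  0.2684, -0.4711]), np.float64(0.0002905980437142787))
shift [ -59.  -152.8  160.2] turn [ 0.  -0.2  0.3] | clk 21.07 open 0.244 F 60.0 f [ 0.2466 -0.657  -1.4746] q [-0.7583  0.7757 -0.3328  1.5204  0.2927  0.8932 -0.3955]
(array([-0.8076,  0.8769, -0.0927,  2.0877,  0.3804,  0.1927, -0.4556]), np.float64(0.0003255657304387767))
190 242
```

Emit:
{"op": "move_arm", "data": {"targets": [[[0,-15,-38,0,0,0,0],[0,-30,-76,0,0,0,0],[0,-45,-115,0,0,0,0],[0,-59,-153,20,0,-0.2,0.3],[0,-59,-153,60,0,-0.2,0.3],[0,-59,-153,100,0,-0.2,0.3],[0,-59,-153,130,0,-0.2,0.3],[0,-59,-153,148,0,-0.2,0.3],[0,-59,-153,152,0,-0.2,0.3],[0,-59,-153,152,0,-0.2,0.3]]]}}

```text
clock: 22.42
tool_pos: [0.361, 0.3397, 0.0105]
eef_rot: [0.388, 0.922, -0.0, 0.002]
contact_force: [0.5, 0.3, -1.6]
opening: 0.24
finger_force: 60.0
```

```bash
python3 - <<'E'
from tgt import *
l=np.array([.41,.29])+.065*np.array([.7071,-.7071])
rel(*tcp_for([l[0],l[1],0],-45*D,0))
E
```

```text
shift [ 8.  -0.6  7.8] turn [ 0.1  0.2 -0.7] | clk 22.43 open 0.240 F 60.0 f [ 0.454   0.2896 -1.582 ] q [-0.7724  0.8618 -0.1281  2.0849  0.4734  0.222  -0.5455]
```

Emit:
{"op": "move_arm", "data": {"targets": [[[0,0,0,3,0,0.2,0],[0,0,0,5,0,0.2,0],[0,0,0,7,0,0.2,0],[0,0,0,7.8,0,0.2,0],[0,0,0,7.8,0,0.2,0]]]}}

```text
clock: 23.05
tool_pos: [0.3599, 0.3405, 0.0027]
eef_rot: [0.387, 0.922, 0.0, 0.0]
contact_force: [-0.3, 0.6, 1.4]
opening: 0.239
finger_force: 60.0
```

Light contact with the bench, so I'll release and rise.

Emit:
{"op": "move_arm", "data": {"targets": [[[0.55,0,0,0,0,0,0],[0.55,0,0,0,0,0,0],[0.55,0,0,0,0,0,0],[0.55,0,0,0,0,0,0],[0.55,0,0,-15,0,0,0],[0.55,0,0,-40,0,0,0],[0.55,0,0,-80,0,0,0],[0.55,0,0,-130,0,0,0],[0.55,0,0,-190,0,0,0],[0.55,0,0,-200,0,0,0]]]}}

```text
clock: 24.3
tool_pos: [0.3614, 0.3418, 0.207]
eef_rot: [0.387, 0.922, 0.004, 0.002]
contact_force: [0.0, -0.5, -0.1]
opening: 0.553
finger_force: 0.0
```

```bash
python3 - <<'E'
from tgt import *
s=log();print(s['opening'],s['tool_pos'])
im=r.snapshot('top');s2=r.snapshot('side')
def up(x,w,h): return cv2.resize(x,(w,h),interpolation=cv2.INTER_CUBIC)
a=np.vstack([up(im[200:300,140:300],640,400)[:300],up(s2[100:250,150:362],424,300).repeat(1,0) if 0 else np.hstack([up(s2[120:210,240:330],300,300),up(s2[120:290,190:383],340,300)])])
cv2.imwrite('pics/z.png',np.clip(a[:,:,::-1]*1.6,0,255).astype(np.uint8))
E
```

```text
0.5530792316709359 [0.3614 0.3418 0.207 ]
```

View pics/z.png

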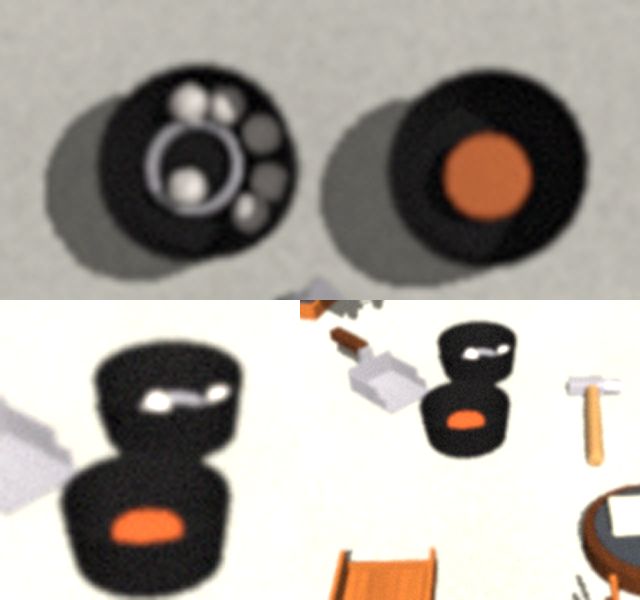

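The picture shows all six stones in the bangle's pot (around (190,105) to (250,210)), the cake pot without stones, the scoop flat on the bench right way up, and the tray empty.

```bash
python3 -c "
from plant import r
print(r.finish_job())"
```

```text
the job is handed in; nothing more can be done
None
```

I handed the job in at about 24 s on the robot's clock: all six stones are in the bangle's pot, none in the pot with the cake, and the scoop lies flat and right way up on the bench; the judge gave no verdict.

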